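# Press a sample carrier down and slide it under the leaf springs of its dock

## Task

Load the flat sample carrier into the dock: with the fingertips press its rubber thumb pad firmly down until the sprung bed sinks, and keep pressing while you slide it forward under the two leaf springs, until it stands fully home against the end stop and the bed has sprung up again behind it. Only press and push the carrier, never lift it; leave the things standing around the dock where they are, and take the hand away at the end.

Things in the scene. Friction and masses are not known exactly. Their poses are not given: they have to be found in the camera images.
- dock: Low grey open-topped metal channel fixed to the worktop, 192 (x) x 120 (y) x 28 (z) mm. Origin: centre of its underside; x = loading direction, y = left of it. Side walls at y = +-50 to +-60 mm, full length, top z = 28. Loading bay at the -x end: rear wall x = -96 to -88 (top z = 22), sprung bed x = -87 to -9. From x = -9 on, a fixed floor at z = 9 mm.
- dock_mouth (a point): Dock point x = 13, y = 0, z = 20 mm, midway between the two bridges. A bridge on either side overhangs the channel at dock x = 13 to 27, y = +-34 to +-50 mm, underside z = 20, top 29 (a screw head beside it 32). The middle lane between them, 68 mm wide, is open from above all the way to the end stop: fingers can travel along it.
- dock_stop (a point): Dock point x = 86, y = 0, z = 18 mm, on the face of the end stop that the carrier's front edge must meet. The stop spans the channel, dock x = 86 to 96 mm, top z = 28; beside it a second pair of bridges, x = 72 to 86, of the same section as the first.
- dock_bed (a joint): Sprung bed under the carrier: 0 = up (top at dock z = 17 mm), 0.0076 m = fully down (top 0.4 mm above the fixed floor). Spring: 5 N to start, 11 N fully down. With it up, the carrier's front edge butts on the bridges; the carrier passes once the bed is down by more than 5 mm. When the carrier is fully home it is off the bed, which springs up behind its tail.
- leaf_left (a joint): Leaf spring on the left (dock y = +42 mm): 12 mm wide steel strip, rooted in the bridge at dock x = 25 mm, sloping down in the loading direction to its tip at x = 65 mm. 0 = hanging free; about 0.1 rad when it rides on the carrier, pressing with about 5 N and dragging on it.
- leaf_right (a joint): The same leaf spring on the right (dock y = -42 mm).
- carrier: Loose aluminium plate 90 (x) x 96 (y) x 8 (z) mm, 0.1 to 0.21 kg, small round pan on its front half. Lies on the bed, x along the dock's x, 2 mm play either side. Origin: centre of its underside. Start: dock x = -42 to -38, z = 17 mm; fully home: dock x = 41, z = 9 mm (travel about 81). A ridge for pushing stands across its middle: x = -1 to 5 mm, 48 mm long in y, top z = 16 mm.
- carrier_pad (a point): Middle of the black ribbed rubber thumb pad on the carrier's rear half, 38 (x) x 48 (y) mm; the point lies on its top face, 20 mm behind the carrier's origin and 9 mm above its underside, 19 mm behind the rear face of the ridge; the pad spans carrier x = -42 to -4 mm.
- jar_b: small white cream jar, 43 mm wide, 29 mm high, a loose bystander near the dock; origin at the centre of its underside.
- label_roll: roll of labels lying flat, 68 mm wide, 29 mm high, a loose bystander near the dock; origin at the centre of its underside.
- timer: flat square kitchen timer, 64x64x19 mm, a loose bystander near the dock; origin at the centre of its underside.
- jar_lid: white jar lid lying on its top, 44 mm wide, 15 mm high, a loose bystander near the dock; origin at the centre of its underside.
- beaker: clear beaker, 52 mm wide, 70 mm high, a loose bystander near the dock; origin at the centre of its underside.
Things that resemble listed ones, but are neither listed nor needed, are in the scene too. Of the things that look like the carrier, the largest one is meant.

How it is judged:
On the way, in this order (a step that is already met when the one before it is completed fails the run):
1. the fingers press the carrier down in the bay: the bed sinks by more than 4 mm while the carrier's front is still short of the bridges' far side (value of joint dock_bed above 0.004 m and contact force between the fingers and carrier above 2 N and x of carrier in the frame of dock below -0.022 m), for 0.05 s.
2. still pressed down by the fingers, the carrier slides with its front under the bridges (value of joint dock_bed above 0.003 m and contact force between the fingers and carrier above 2 N and x of carrier in the frame of dock above -0.02 m), for 0.02 s.
At the end, for the whole second after the job is handed in: The carrier lies flat and at rest on the dock's floor within 3.5 mm of the end stop, both leaf springs ride on it (lifted more than 0.05 rad), and the bed is up again behind it (within 1.5 mm) (x of carrier in the frame of dock between 0.0375 and 0.045 m and z of carrier in the frame of dock between 0.006 and 0.0115 m and angle between the x axis of carrier and the x axis of dock, either way round below 0.06 rad and angle between carrier's own z axis and vertical below 0.05 rad and value of joint dock_bed below 0.0015 m and value of joint each of leaf_left, leaf_right above 0.05 rad and linear speed of carrier below 0.01 m/s); the robot touches nothing.
It fails at once if the carrier is lifted: more than 10 mm above where it lay at the start, or tipped by more than 0.3 rad (z of carrier in the frame of dock above 0.027 m or angle between carrier's own z axis and vertical above 0.3 rad).
It fails at once if a bystander is moved by more than 20 mm (distance of any of jar_b, label_roll, timer, jar_lid, beaker from where it was at the start of the episode above 0.02 m).
It also fails if it takes over 40 s, if anything falls off the work surface, if the arm or the gripper's body presses on something with over 40 N, if the wrist force passes 120 N, or if a joint passes its speed limit or range.

## Robot

A 6-joint arm with a two-finger parallel gripper is mounted at the origin on a cart in front of the work surface, level with it; the furniture and walls round the work are solid. World frame = base frame: x ahead of the robot, y to its left, z up, the work surface at z = 0. Lengths are in m, angles in rad, forces in N, time in s.
With the tool pointing down it reaches from about 0.3 to 1 m from the base axis. Payload 5.1 kg.
Tool frame: the origin (TCP) lies where the fingers leave the gripper's body, on its centre line; the fingertips stand 78 mm ahead of it and the grasp point (between the pads) lies 59 mm ahead of it; x points along the fingers, y is the direction in which the jaws open and shut, and the axes are right-handed (so a half turn about x gives the same grasp; the last joint's range is limited). The gripper opens to 95 mm and grips with 3 to 60 N. Pads are 20 mm wide; open, the fingers measure 119 mm over their backs; the gripper's body (75 mm by 180 mm) begins 59 mm behind the grasp point.
Start: joints at [1.032, 0.124, 1.65, -0, 1.367, -0.083], TCP at [0.286, 0.584, 0.292] pointing down, gripper open.
Joint ranges: [-2.61, 2.61], [-1.02, 2.33], [0.03, 2.71], [-1.35, 4.49], [0.32, 2.68], [-2.91, 2.91]. Speed limits (rad/s): [2.57, 2.57, 3.14, 3.14, 3.14, 3.14].

## Interface

Orientations are given as a unit quaternion [x, y, z, w].
In Python, from workcell import ctrl gives the robot as it stands. The module is installed in compiled form; this text tells all that it offers.
- The arm moves only by the shell command python3 -m jog 'ROWS' [FORCE]. ROWS is JSON, a list of rows, each a list of 7 numbers: the shift along the world's x, y, z in m, then the turn, a rotation vector about the world's x, y, z in rad, then the finger opening in m, from 0 to 0.0951. A call has exactly 8 rows; each row shifts and turns the commanded pose from where the row before left it; what a row does not reach is not made up. A row lasts 1/10 s, in which the tool goes at most 50 mm and 8.59 degrees, less where a joint would pass 70% of its speed; a pose out of reach is approached as far as the arm can. A call with a gripper value outside its range is refused whole. The fingers move at their own pace and stop on an object; FORCE is the grip in N (left out, the last holds). Time passes only in rows, so rows that do not move let the fingers close, or fill a call up. It gives the time, the measured TCP pose, the force and the opening at its end, in the units of the state.
- ctrl.sense(): the state, without advancing time (a new reading comes with each control period).
- ctrl.get_image(name): name is "scene" or "top"; returns the picture (420x560x3 uint8, red, green, blue); there is no depth.
- ctrl.camera_params(name): a dict with "camera_matrix" (3x3 intrinsics, pixels), "world_from_camera" (4x4, takes a point from camera to world coordinates). Camera axes: x right, y up, looking along -z (the intrinsics and any distortion apply to the point x, -y, -z); pixel columns grow to the right and rows downward; lengths in m; the calibration is good to about 2 mm. A picture is of the moment at which its call begins. camera_params takes no time and is no camera call.
- ctrl.finish_job(): hands the job in, once; it reports no verdict.
The state is a dict: "t": time; "joint_positions": joint angles; "qd": joint speeds; "tau": joint torques, N m; "position": TCP position; "tool_rot": TCP orientation; "contact_force": force on the tool from outside, world axes, zero at the start; "torque": the same for the moment, N m; "finger_gap": finger opening in m.
Only numpy, scipy, OpenCV 4.12 (cv2) and the standard library are available. Lean on these libraries where they do the work, as an engineer would, in place of code of your own. Each camera call takes 0.05 s, during which the arm holds its last target.

## Working session

There is one attempt and no reset: what is moved stays moved. The work goes in short steps, Python scripts to look and compute and a shell command to move; the robot and the scene stay as the last step left them, time stands still between calls to the robot, and variables do not carry over. Pictures are saved under pics/ and viewed, and the job is handed in when it is done.

```bash
mkdir -p pics
python3 - <<'E'
from workcell import ctrl
import cv2,numpy as np
np.set_printoptions(precision=4,suppress=True)
for n in("scene","top"):
    im=ctrl.get_image(n); cv2.imwrite(f"pics/{n}0.png",im[:,:,::-1]); 
    p=ctrl.camera_params(n); print(n,p["camera_matrix"],p["world_from_camera"],[k for k in p])
s=ctrl.sense()
for k in s: print(k,s[k])
E
```

```text
scene [[405.9289   0.     272.8221]
 [  0.     405.9289 214.8345]
 [  0.       0.       1.    ]] [[ 0.4586  0.6471 -0.6091 -0.094 ]
 [-0.8886  0.3274 -0.3213 -0.5626]
 [-0.0085  0.6886  0.7251  0.7888]
 [ 0.      0.      0.      1.    ]] ['camera_matrix', 'world_from_camera']
top [[516.2913   0.     284.1541]
 [  0.     516.2913 205.0713]
 [  0.       0.       1.    ]] [[-0.0298  0.98   -0.197   0.3041]
 [-0.9994 -0.0332 -0.0136 -0.2457]
 [-0.0198  0.1964  0.9803  1.062 ]
 [ 0.      0.      0.      1.    ]] ['camera_matrix', 'world_from_camera']
t 0.1
joint_positions [ 1.0324  0.1244  1.6515  0.      1.3675 -0.0826]
qd [-0.0014 -0.0011 -0.0048  0.0011  0.0003  0.0022]
tau [  0.0002 -41.8883 -36.1096   0.0776   0.0462  -0.0001]
position [0.2859 0.5833 0.2911]
tool_rot [ 0.1591  0.689  -0.1604  0.6886]
contact_force [-0.0503  0.7629  0.5522]
torque [0.0012 0.0022 0.0486]
finger_gap 0.09533156599897598
```

View pics/scene0.png

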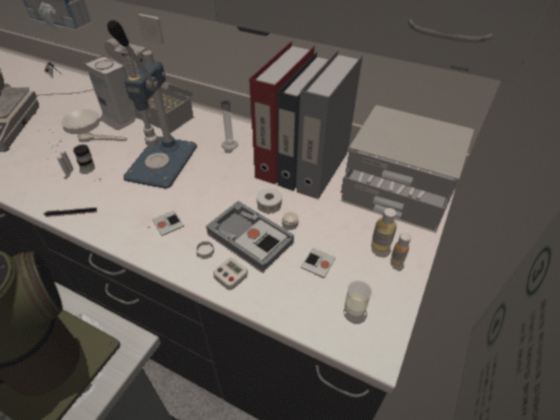

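View pics/top0.png

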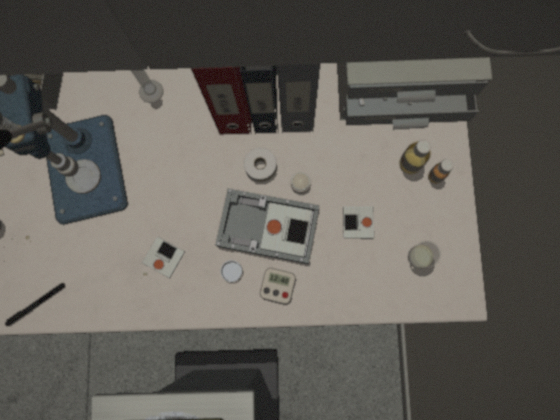

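In the top view the dock is around (268,226). Three things look like the carrier: the small plates at (164,257) and (358,222), and the large plate in the dock at (288,229). The one in the dock is the largest and lies in the bay. I'll enlarge it to confirm.

Run:
```python
import cv2
a=cv2.imread("pics/top0.png")[170:310,140:390]
a=cv2.convertScaleAbs(a,alpha=1.5)
cv2.imwrite("pics/crop0.png",cv2.resize(a,None,fx=3.2,fy=3.2,interpolation=cv2.INTER_CUBIC))
a=cv2.imread("pics/scene0.png")[180:290,180:340]
a=cv2.convertScaleAbs(a,alpha=1.5)
cv2.imwrite("pics/crop1.png",cv2.resize(a,None,fx=5,fy=5,interpolation=cv2.INTER_CUBIC))
```

```text
(no output)
```

View pics/crop0.png

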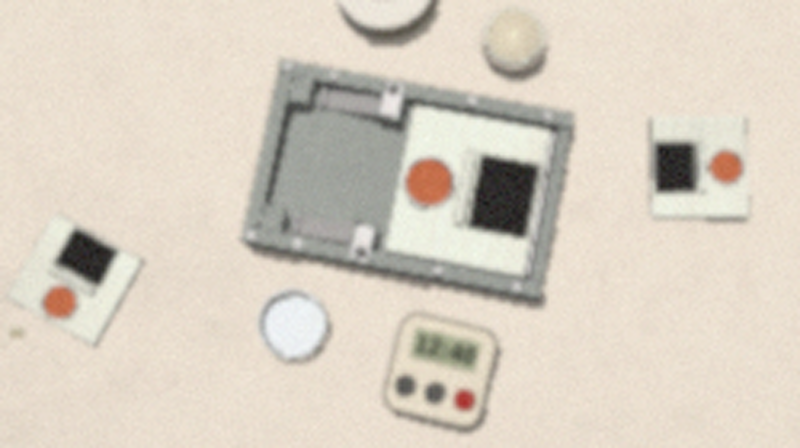

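View pics/crop1.png

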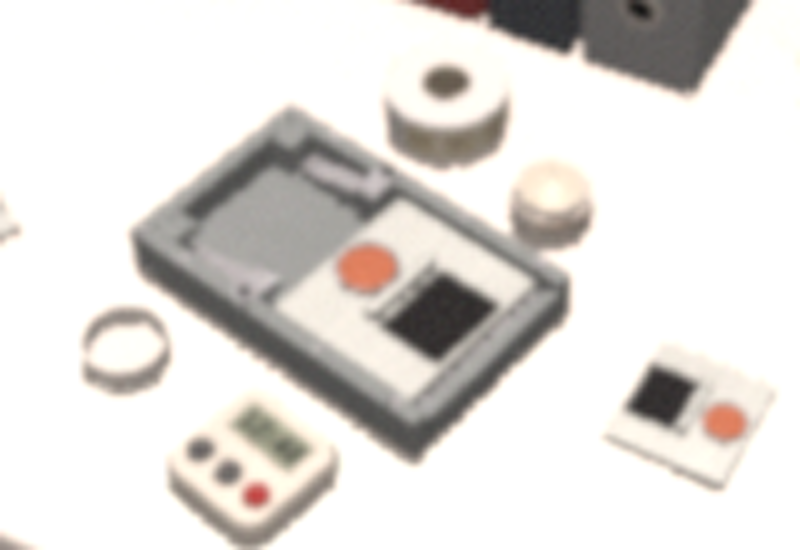

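The crop confirms the carrier: the large plate in the dock, pad at crop (503,196), pan at (428,182), loading toward image left. Next I'll compute the poses.

```bash
cat > h.py <<'E'
import numpy as np,cv2
from workcell import ctrl
np.set_printoptions(precision=4,suppress=True)
def cast(n,uv,z):
    p=ctrl.camera_params(n);K=p["camera_matrix"];T=p["world_from_camera"]
    uv=np.atleast_2d(np.array(uv,float))
    d=np.c_[(uv[:,0]-K[0,2])/K[0,0],-(uv[:,1]-K[1,2])/K[1,1],-np.ones(len(uv))]@T[:3,:3].T
    o=T[:3,3]; return o+d*((z-o[2])/d[:,2])[:,None]
def blob(m,near):
    n,l,st,c=cv2.connectedComponentsWithStats(m.astype(np.uint8))
    k=[i for i in range(1,n) if st[i,4]>25]
    i=min(k,key=lambda i:np.hypot(*(c[i]-near)))
    cnt=cv2.findContours((l==i).astype(np.uint8),cv2.RETR_EXTERNAL,cv2.CHAIN_APPROX_NONE)[0][0]
    return c[i],st[i,4],cnt[:,0,:]
E
python3 - <<'E'
from h import *
for n,pn,rn in(("top",(297,232),(274,227)),("scene",(268,242),(253,233))):
    im=cv2.imread(f"pics/{n}0.png").astype(int)
    b,g,r=im[...,0],im[...,1],im[...,2]
    c,a,ct=blob((im.max(2)<60),pn); P=cast(n,c,.026)[0]
    rect=cv2.minAreaRect((cast(n,ct,.026)[:,:2]*1000).astype(np.float32))
    print(n,"pad",c,a,P,rect)
    c2,a2,_=blob((r-g>40)&(r>90),rn); Q=cast(n,c2,.027)[0]
    v=Q-P; print(" pan",c2,a2,Q,"yaw",np.degrees(np.arctan2(v[1],v[0])),np.linalg.norm(v))
L=np.array([(285,62),(247,242),(543,302),(573,118)])/3.2+[140,170]
C=cast("top",L,.028); C[2:]=cast("top",L[2:],.028)
print(C, [np.linalg.norm(C[i]-C[(i+1)%4]) for i in range(4)],C.mean(0))
S=np.array([(292,107),(133,235),(413,410),(567,285)])/5+[180,180]
C=cast("scene",S,.028);print(C,[np.linalg.norm(C[i]-C[(i+1)%4]) for i in range(4)],C.mean(0))
v=(C[0]+C[1]-C[2]-C[3])
print(np.degrees(np.arctan2(v[1],v[0])))
C=cast("top",L,.028);v=(C[0]+C[1]-C[2]-C[3])
print(np.degrees(np.arctan2(v[1],v[0])))
E
```

```text
top pad [296.9263 230.9632] 353 [ 0.4579 -0.2556  0.026 ] ((457.9841003417969, -255.57373046875), (33.772438049316406, 43.34978485107422), 76.64104461669922)
 pan [273.6744 226.3643] 129 [ 0.4688 -0.2088  0.027 ] yaw 76.99440171283773 0.048063585124434705
scene pad [267.6149 242.954 ] 174 [ 0.4572 -0.2566  0.026 ] ((457.613037109375, -256.0311584472656), (33.0153694152832, 41.6684684753418), 77.04859924316406)
 pan [252.9577 233.0986] 71 [ 0.468  -0.2097  0.027 ] yaw 76.99062668002036 0.048083478913259196
[[ 0.5487 -0.1189  0.028 ]
 [ 0.4331 -0.0939  0.028 ]
 [ 0.3895 -0.2787  0.028 ]
 [ 0.5057 -0.3024  0.028 ]] [np.float64(0.11827205316241286), np.float64(0.1898539813502356), np.float64(0.11857099869252302), np.float64(0.18844871410263467)] [ 0.4693 -0.1985  0.028 ]
[[ 0.5475 -0.1208  0.028 ]
 [ 0.4322 -0.0961  0.028 ]
 [ 0.3997 -0.2737  0.028 ]
 [ 0.5011 -0.305   0.028 ]] [np.float64(0.11788335612704683), np.float64(0.180578822177442), np.float64(0.10615375786709075), np.float64(0.19001017049382465)] [ 0.4701 -0.1989  0.028 ]
77.70631634127562
76.78350370360738
```

```bash
cat >> h.py <<'E'
from scipy.spatial.transform import Rotation as R
YAW=np.radians(77.0);u=np.array([np.cos(YAW),np.sin(YAW),0]);w=np.array([-u[1],u[0],0]);O=np.array([.4695,-.1987,0])
def rep():
    s=ctrl.sense();M=R.from_quat(s["tool_rot"]).as_matrix();tip=s["position"]+.078*M[:,0]
    d=tip-O
    print("t",round(s["t"],2),"tcp",np.array(s["position"]),"tip dock",np.array([d@u,d@w,tip[2]])*1000,"xax",M[:,0],"yax",M[:,1],"F",np.array(s["contact_force"]),"gap",round(s["finger_gap"],4))
    return s,M,tip
E
python3 - <<'E'
from h import *
s,M,tip=rep()
# rotation needed to x->-z, y->+-w
for sg in(1,-1):
    x=np.array([0,0,-1.]);y=sg*w;T=np.c_[x,y,np.cross(x,y)]
    print(sg,R.from_matrix(T@M.T).as_rotvec(),s["joint_positions"][5])
P=np.array([.4576,-.2560,.026]); 
print("pad in dock",(P-O)@u,(P-O)@w,"target tip",P+.006*u)
t=P+.006*u; print("shift",t-tip)
E
```

```text
t 0.1 tcp [0.2859 0.5833 0.2911] tip dock [720.4948 354.8262 213.1398] xax [-0.0009 -0.0016 -1.    ] yax [ 0.4402  0.8979 -0.0018] F [-0.0503  0.7629  0.5522] gap 0.0953
1 [0.002  0.0007 1.7997] -0.08262176095500105
-1 [ 0.0007 -0.0018 -1.3419] -0.08262176095500105
pad in dock -0.058508322258885984 -0.001294691642959197 target tip [ 0.4589 -0.2502  0.026 ]
shift [ 0.1731 -0.8333 -0.1871]
```

```bash
python3 -m jog '[[0.005,-0.045,0.005,0,0,-0.08,0.015],[0.005,-0.045,0.005,0,0,-0.08,0.015],[0.005,-0.045,0.005,0,0,-0.08,0.015],[0.005,-0.045,0,0,0,-0.08,0.015],[0.005,-0.045,0,0,0,-0.08,0.015],[0.005,-0.045,0,0,0,-0.08,0.015],[0.005,-0.045,0,0,0,-0.08,0.015],[0.005,-0.045,0,0,0,-0.08,0.015]]' 20; python3 -c "
from h import *
rep()"
```

```text
t: 0.9
position: [0.3257, 0.2219, 0.3068]
tool_rot: [0.369, 0.603, -0.369, 0.603]
contact_force: [1.6, 0.2, -0.0]
finger_gap: 0.0365
t 0.9 tcp [0.3257 0.2219 0.3068] tip dock [377.4414 234.7832 228.7614] xax [-0.0001 -0.0003 -1.    ] yax [ 0.8904  0.4552 -0.0003] F [ 1.554   0.2137 -0.0302] gap 0.0365
```

```bash
python3 -m jog '[[0.005,-0.045,0,0,0,-0.09,0.015],[0.005,-0.045,0,0,0,-0.09,0.015],[0.005,-0.045,0,0,0,-0.09,0.015],[0.005,-0.045,0,0,0,-0.09,0.015],[0.005,-0.045,0,0,0,-0.09,0.015],[0.005,-0.045,0,0,0,-0.09,0.015],[0.015,-0.04,0,0,0,-0.09,0.015],[0.02,-0.04,0,0,0,-0.07,0.015]]'; python3 -c "
from h import *
s,M,tip=rep()
x=np.array([0,0,-1.]);y=-w;T=np.c_[x,y,np.cross(x,y)]
print(R.from_matrix(T@M.T).as_rotvec(),np.array([.4589,-.2502,.026])-tip)"
```

```text
t: 1.7
position: [0.3907, -0.1284, 0.3072]
tool_rot: [0.554, 0.439, -0.554, 0.44]
contact_force: [0.8, 0.6, 0.1]
finger_gap: 0.0153
t 1.7 tcp [ 0.3907 -0.1284  0.3072] tip dock [ 50.7942  92.4896 229.164 ] xax [ 0.0008 -0.0001 -1.    ] yax [ 0.9737 -0.2279  0.0008] F [0.8047 0.5763 0.0773] gap 0.0153
[0.0001 0.0008 0.003 ] [ 0.0681 -0.1218 -0.2032]
```

```bash
python3 -m jog '[[0.015,-0.025,0,0,0,0,0.015],[0.015,-0.025,-0.01,0,0,0,0.015],[0.015,-0.025,-0.025,0,0,0,0.015],[0.015,-0.025,-0.035,0,0,0,0.015],[0.008,-0.022,-0.04,0,0,0,0.015],[0,0,-0.035,0,0,0,0.015],[0,0,-0.015,0,0,0,0.015],[0,0,0,0,0,0,0.015]]'
python3 - <<'E'
from h import *
s,M,tip=rep()
print(np.array([.4589,-.2502,.026])-tip)
for n in("scene","top"):
    cv2.imwrite(f"pics/{n}1.png",ctrl.get_image(n)[:,:,::-1])
a=cv2.imread("pics/scene1.png")[150:300,170:350]
b=cv2.imread("pics/top1.png")[150:300,190:370]
a=cv2.convertScaleAbs(np.hstack([a,b]),alpha=1.6)
cv2.imwrite("pics/crop2.png",cv2.resize(a,None,fx=2.2,fy=2.2,interpolation=cv2.INTER_CUBIC))
E
```

```text
t: 2.5
position: [0.4575, -0.2472, 0.1443]
tool_rot: [-0.552, -0.443, 0.554, -0.439]
contact_force: [0.3, 0.2, -0.5]
finger_gap: 0.0149
t 2.5 tcp [ 0.4575 -0.2472  0.1443] tip dock [-49.78     1.2481  66.3164] xax [-0.0052  0.0036 -1.    ] yax [ 0.9748 -0.223  -0.0058] F [ 0.3145  0.1973 -0.5491] gap 0.0149
[ 0.0018 -0.0033 -0.0403]
```

View pics/crop2.png

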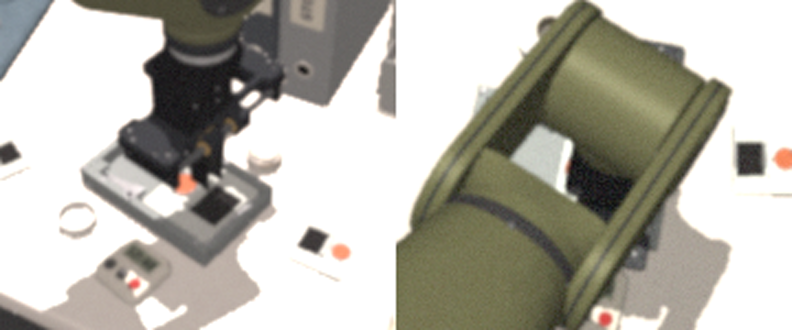

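The scene view shows the fingers above the front of the pad (crop about (205,175)), clear of everything. Next: down to just above the pad.

```bash
python3 -m jog '[[0.001,-0.003,-0.008,0,0,0,0.015],[0.001,0,-0.008,0,0,0,0.015],[0,0,-0.008,0,0,0,0.015],[0,0,-0.006,0,0,0,0.015],[0,0,-0.004,0,0,0,0.015],[0,0,-0.002,0,0,0,0.015],[0,0,0,0,0,0,0.015],[0,0,0,0,0,0,0.015]]'
python3 - <<'E'
from h import *
s,M,tip=rep()
cv2.imwrite("pics/scene2.png",ctrl.get_image("scene")[:,:,::-1])
a=cv2.imread("pics/scene2.png")[180:290,190:330]
cv2.imwrite("pics/crop3.png",cv2.resize(cv2.convertScaleAbs(a,alpha=1.5),None,fx=5,fy=5,interpolation=cv2.INTER_CUBIC))
E
```

```text
t: 3.4
position: [0.4613, -0.2515, 0.1114]
tool_rot: [0.553, 0.441, -0.553, 0.441]
contact_force: [-0.3, 0.4, 1.1]
finger_gap: 0.0147
t 3.4 tcp [ 0.4613 -0.2515  0.1114] tip dock [-53.2867  -3.884   33.4311] xax [ 0.0003 -0.0002 -1.    ] yax [ 0.9748 -0.2231  0.0004] F [-0.2657  0.4392  1.0695] gap 0.0147
```

View pics/crop3.png

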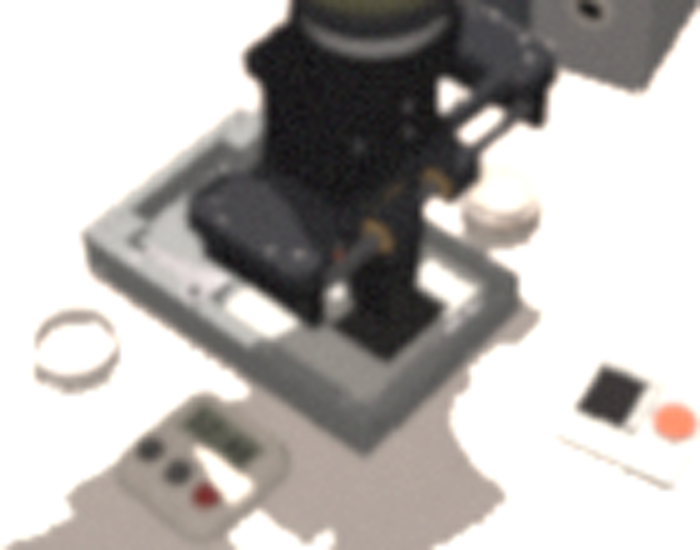

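The fingers are over the pad, at crop (390,290). I'll shift about 2.5 mm to dock +y and make contact.

```bash
python3 -m jog '[[-0.0025,0.0005,-0.002,0,0,0,0.015],[0,0,-0.002,0,0,0,0.015],[0,0,-0.002,0,0,0,0.015],[0,0,-0.002,0,0,0,0.015],[0,0,-0.001,0,0,0,0.015],[0,0,-0.001,0,0,0,0.015],[0,0,-0.001,0,0,0,0.015],[0,0,0,0,0,0,0.015]]'; python3 -c "
from h import *
rep()"
```

```text
t: 4.25
position: [0.4588, -0.251, 0.1005]
tool_rot: [0.553, 0.441, -0.553, 0.441]
contact_force: [-0.8, 0.7, 4.8]
finger_gap: 0.0149
t 4.25 tcp [ 0.4588 -0.251   0.1005] tip dock [-53.3555  -1.3609  22.5404] xax [ 0.0003 -0.0002 -1.    ] yax [ 0.9748 -0.2231  0.0003] F [-0.8284  0.702   4.8241] gap 0.0149
```

```bash
python3 -m jog '[[0,0,-0.001,0,0,0,0.015],[0,0,-0.001,0,0,0,0.015],[0,0,-0.001,0,0,0,0.015],[0,0,-0.001,0,0,0,0.015],[0,0,-0.001,0,0,0,0.015],[0,0,-0.0005,0,0,0,0.015],[0,0,0,0,0,0,0.015],[0,0,0,0,0,0,0.015]]'; python3 -c "
from h import *
rep()"
```

```text
t: 5.05
position: [0.4594, -0.2513, 0.0962]
tool_rot: [0.553, 0.44, -0.553, 0.441]
contact_force: [-2.2, 2.0, 9.5]
finger_gap: 0.0151
t 5.05 tcp [ 0.4594 -0.2513  0.0962] tip dock [-53.6084  -2.071   18.2234] xax [ 0.0012 -0.0009 -1.    ] yax [ 0.9748 -0.2229  0.0014] F [-2.1833  2.0204  9.5008] gap 0.0151
```

```bash
python3 -m jog '[[0,0,-0.001,0,0,0,0.015],[0,0,-0.001,0,0,0,0.015],[0,0,-0.001,0,0,0,0.015],[0,0,-0.001,0,0,0,0.015],[0,0,0,0,0,0,0.015],[0,0,0,0,0,0,0.015],[0,0,0,0,0,0,0.015],[0,0,0,0,0,0,0.015]]'; python3 -c "
from h import *
rep()"
```

```text
t: 5.85
position: [0.4608, -0.2523, 0.096]
tool_rot: [0.553, 0.439, -0.553, 0.442]
contact_force: [-8.4, 4.8, 29.0]
finger_gap: 0.0152
t 5.85 tcp [ 0.4608 -0.2523  0.096 ] tip dock [-54.2949  -3.8433  18.0371] xax [ 0.0031 -0.0024 -1.    ] yax [ 0.9749 -0.2226  0.0036] F [-8.3667  4.7759 29.0314] gap 0.0152
```

```bash
python3 -m jog '[[-0.001,0.0003,0.001,0,0,0,0.015],[-0.001,0.0003,0,0,0,0,0.015],[0.0004,0.0016,0,0,0,0,0.015],[0.0005,0.0019,0,0,0,0,0.015],[0.0005,0.0019,0,0,0,0,0.015],[0.0005,0.0019,0,0,0,0,0.015],[0.0005,0.0019,0,0,0,0,0.015],[0.0005,0.0019,0,0,0,0,0.015]]'; python3 -c "
from h import *
rep()"
```

```text
t: 6.65
position: [0.4625, -0.2424, 0.0962]
tool_rot: [0.553, 0.437, -0.553, 0.445]
contact_force: [-2.2, -5.1, 15.9]
finger_gap: 0.0148
t 6.65 tcp [ 0.4625 -0.2424  0.0962] tip dock [-44.6485  -3.7325  18.2078] xax [ 0.0072 -0.008  -0.9999] yax [ 0.9749 -0.2223  0.0088] F [-2.1806 -5.0963 15.9196] gap 0.0148
```

```bash
python3 -m jog '[[0.0007,0.0029,-0.0005,0,0,0,0.015],[0.0007,0.0029,0,0,0,0,0.015],[0.0007,0.0029,0,0,0,0,0.015],[0.0007,0.0029,0,0,0,0,0.015],[0.0007,0.0029,0,0,0,0,0.015],[0.0007,0.0029,0,0,0,0,0.015],[0,0,0,0,0,0,0.015],[0,0,0,0,0,0,0.015]]'
python3 - <<'E'
from h import *
s,M,tip=rep()
cv2.imwrite("pics/scene3.png",ctrl.get_image("scene")[:,:,::-1])
a=cv2.imread("pics/scene3.png")[180:290,190:330]
cv2.imwrite("pics/crop4.png",cv2.resize(cv2.convertScaleAbs(a,alpha=1.5),None,fx=5,fy=5,interpolation=cv2.INTER_CUBIC))
E
```

```text
t: 7.45
position: [0.4666, -0.225, 0.0961]
tool_rot: [0.553, 0.437, -0.553, 0.445]
contact_force: [-4.4, -3.8, 19.5]
finger_gap: 0.015
t 7.45 tcp [ 0.4666 -0.225   0.0961] tip dock [-26.6998  -3.7309  18.1006] xax [ 0.0064 -0.0076 -1.    ] yax [ 0.975  -0.222   0.0079] F [-4.3925 -3.778  19.4921] gap 0.015
```

View pics/crop4.png

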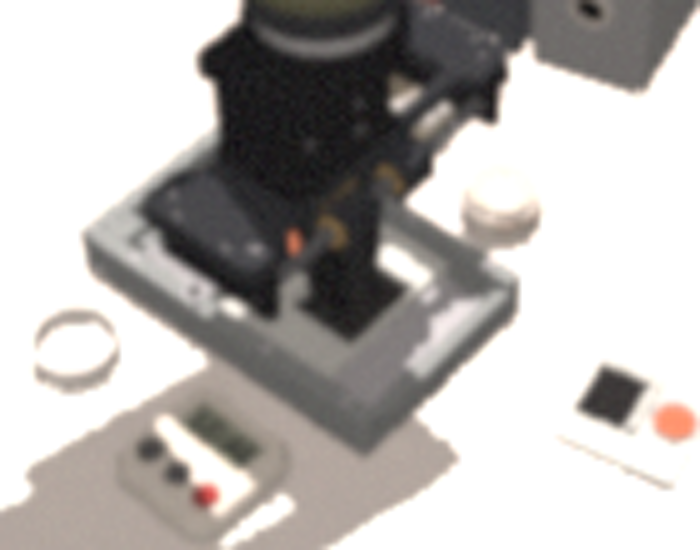

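The pad and plate have moved forward with the fingers and the bed is exposed behind the tail, so the sliding works. I'll continue.

```bash
python3 -m jog '[[0.0002,0.003,0,0,0,0,0.015],[0.0002,0.003,0,0,0,0,0.015],[0.0005,0.003,0,0,0,0,0.015],[0.0007,0.003,0,0,0,0,0.015],[0.0007,0.003,0,0,0,0,0.015],[0.0007,0.003,0,0,0,0,0.015],[0.0007,0.003,0,0,0,0,0.015],[0,0,0,0,0,0,0.015]]'; python3 -c "
from h import *
rep()"
```

```text
t: 8.3
position: [0.471, -0.2051, 0.0961]
tool_rot: [-0.552, -0.436, 0.553, -0.446]
contact_force: [-1.6, -9.4, 14.5]
finger_gap: 0.0151
t 8.3 tcp [ 0.471  -0.2051  0.0961] tip dock [-6.6    -3.8162 18.0992] xax [ 0.009  -0.0113 -0.9999] yax [ 0.9752 -0.2211  0.0113] F [-1.5548 -9.4142 14.4528] gap 0.0151
```

```bash
python3 -m jog '[[0.0005,0.003,-0.0005,0,0,0,0.015],[0.0005,0.003,0,0,0,0,0.015],[0.0006,0.003,0,0,0,0,0.015],[0.0006,0.003,0,0,0,0,0.015],[0.0006,0.003,0,0,0,0,0.015],[0.0006,0.003,0,0,0,0,0.015],[0.0006,0.003,0,0,0,0,0.015],[0,0,0,0,0,0,0.015]]'
python3 - <<'E'
from h import *
s,M,tip=rep()
cv2.imwrite("pics/scene4.png",ctrl.get_image("scene")[:,:,::-1])
a=cv2.imread("pics/scene4.png")[180:290,190:330]
cv2.imwrite("pics/crop5.png",cv2.resize(cv2.convertScaleAbs(a,alpha=1.5),None,fx=5,fy=5,interpolation=cv2.INTER_CUBIC))
E
```

```text
t: 9.1
position: [0.4753, -0.1839, 0.096]
tool_rot: [0.553, 0.436, -0.552, 0.446]
contact_force: [-2.7, -9.7, 18.0]
finger_gap: 0.0151
t 9.1 tcp [ 0.4753 -0.1839  0.096 ] tip dock [15.1319 -3.2654 18.0357] xax [ 0.0095 -0.0103 -0.9999] yax [ 0.9751 -0.2217  0.0115] F [-2.6841 -9.6832 17.9812] gap 0.0151
```

View pics/crop5.png

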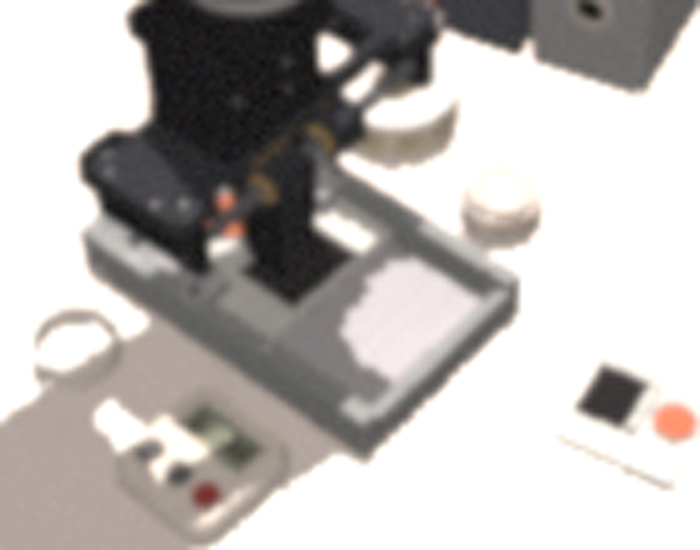

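The carrier is most of the way in; its tail edge runs through crop (290,340). I'll go on gently until the end stop shows in the force.

```bash
python3 -m jog '[[0.0005,0.002,0,0,0,0,0.015],[0.0005,0.002,0,0,0,0,0.015],[0.0005,0.002,0,0,0,0,0.015],[0.0004,0.0015,0,0,0,0,0.015],[0.0004,0.0015,0,0,0,0,0.015],[0.0003,0.001,0,0,0,0,0.015],[0.0003,0.001,0,0,0,0,0.015],[0,0,0,0,0,0,0.015]]'; python3 -c "
from h import *
rep()"
```

```text
t: 9.95
position: [0.478, -0.173, 0.0959]
tool_rot: [0.553, 0.436, -0.552, 0.446]
contact_force: [-2.6, -10.0, 19.1]
finger_gap: 0.0149
t 9.95 tcp [ 0.478  -0.173   0.0959] tip dock [26.3091 -3.3488 17.8975] xax [ 0.0087 -0.0104 -0.9999] yax [ 0.9751 -0.2214  0.0108] F [ -2.625  -10.0287  19.1336] gap 0.0149
```

```bash
python3 -m jog '[[0.0003,0.001,0,0,0,0,0.015],[0.0003,0.001,0,0,0,0,0.015],[0.0003,0.001,0,0,0,0,0.015],[0.0002,0.001,0,0,0,0,0.015],[0.0002,0.001,0,0,0,0,0.015],[0.0002,0.001,0,0,0,0,0.015],[0,0,0,0,0,0,0.015],[0,0,0,0,0,0,0.015]]'; python3 -c "
from h import *
rep()"
```

```text
t: 10.75
position: [0.4793, -0.1677, 0.0958]
tool_rot: [-0.552, -0.436, 0.553, -0.447]
contact_force: [-3.9, -13.3, 17.3]
finger_gap: 0.015
t 10.75 tcp [ 0.4793 -0.1677  0.0958] tip dock [31.6972 -3.457  17.8148] xax [ 0.0083 -0.012  -0.9999] yax [ 0.9753 -0.2208  0.0108] F [ -3.9163 -13.2709  17.2795] gap 0.015
```

```bash
python3 -m jog '[[0.0003,0.001,0,0,0,0,0.015],[0.0003,0.001,0,0,0,0,0.015],[0.0002,0.001,0,0,0,0,0.015],[0.0002,0.001,0,0,0,0,0.015],[0,0,0,0,0,0,0.015],[0,0,0,0,0,0,0.015],[0,0,0,0,0,0,0.015],[0,0,0,0,0,0,0.015]]'
python3 - <<'E'
from h import *
s,M,tip=rep()
cv2.imwrite("pics/scene5.png",ctrl.get_image("scene")[:,:,::-1])
a=cv2.imread("pics/scene5.png")[180:290,190:330]
cv2.imwrite("pics/crop6.png",cv2.resize(cv2.convertScaleAbs(a,alpha=1.5),None,fx=5,fy=5,interpolation=cv2.INTER_CUBIC))
E
```

```text
t: 11.55
position: [0.4798, -0.1666, 0.0959]
tool_rot: [-0.55, -0.435, 0.554, -0.449]
contact_force: [-6.8, -25.4, 15.4]
finger_gap: 0.0148
t 11.55 tcp [ 0.4798 -0.1666  0.0959] tip dock [32.3231 -3.7236 17.874 ] xax [ 0.0073 -0.0191 -0.9998] yax [ 0.9756 -0.2191  0.0113] F [ -6.7675 -25.4294  15.4274] gap 0.0148
```

View pics/crop6.png

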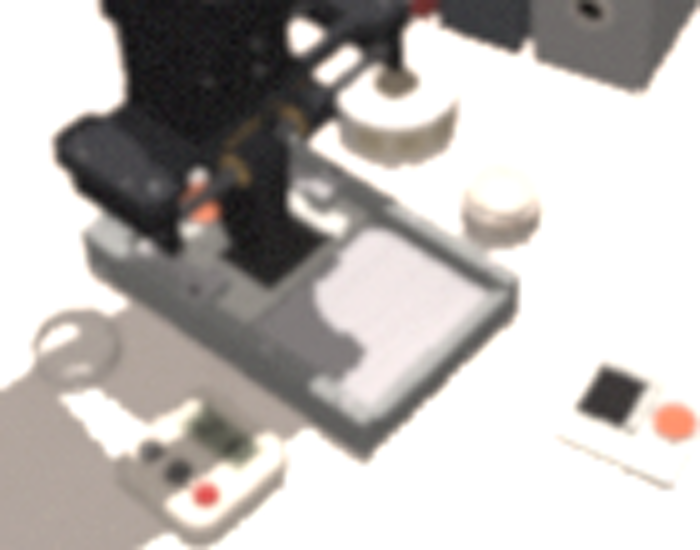

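The forward force jumped to 26 N with almost no further motion, so the carrier is at the end stop. I'll ease off the push, then lift away.

```bash
python3 -m jog '[[-0.0004,-0.0015,0,0,0,0,0.015],[-0.0004,-0.0015,0,0,0,0,0.015],[-0.0002,-0.001,0.002,0,0,0,0.015],[0,-0.001,0.003,0,0,0,0.015],[0,-0.001,0.004,0,0,0,0.015],[0,0,0.008,0,0,0,0.015],[0,0,0.015,0,0,0,0.015],[0,0,0.02,0,0,0,0.015]]'; python3 -c "
from h import *
rep()"; python3 -m jog '[[0,0,0.03,0,0,0,0.015],[0,0,0.035,0,0,0,0.015],[0,0,0.035,0,0,0,0.015],[-0.02,0,0.035,0,0,0,0.015],[-0.03,0.02,0.02,0,0,0,0.015],[-0.03,0.04,0,0,0,0,0.015],[-0.02,0.04,0,0,0,0,0.015],[0,0.04,0,0,0,0,0.015]]'
```

```text
t: 12.4
position: [0.4752, -0.1643, 0.1425]
tool_rot: [-0.553, -0.441, 0.553, -0.44]
contact_force: [0.6, -0.3, 0.1]
finger_gap: 0.0149
t 12.4 tcp [ 0.4752 -0.1643  0.1425] tip dock [34.8609  2.3544 64.5108] xax [-0.0019  0.0014 -1.    ] yax [ 0.9748 -0.2232 -0.0021] F [ 0.5994 -0.3123  0.0988] gap 0.0149
t: 13.2
position: [0.3741, -0.0236, 0.2986]
tool_rot: [0.554, 0.439, -0.553, 0.441]
contact_force: [1.2, 0.6, -0.4]
finger_gap: 0.0149
```

```bash
python3 -m jog '[[-0.01,0.045,0,0,0,0,0.015],[-0.01,0.045,0,0,0,0,0.015],[0,0.045,0,0,0,0,0.015],[0,0.045,0,0,0,0,0.015],[0,0.03,0,0,0,0,0.015],[0,0.01,0,0,0,0,0.015],[0,0,0,0,0,0,0.015],[0,0,0,0,0,0,0.015]]'
python3 - <<'E'
from h import *
rep()
for n in("scene","top"):
    cv2.imwrite(f"pics/{n}6.png",ctrl.get_image(n)[:,:,::-1])
a=cv2.imread("pics/scene6.png")[175:290,175:325]
b=cv2.imread("pics/top6.png")[140:310,200:400]
cv2.imwrite("pics/crop7.png",cv2.resize(cv2.convertScaleAbs(a,alpha=1.5),None,fx=5,fy=5,interpolation=cv2.INTER_CUBIC))
cv2.imwrite("pics/crop8.png",cv2.resize(cv2.convertScaleAbs(b,alpha=1.5),None,fx=3.5,fy=3.5,interpolation=cv2.INTER_CUBIC))
E
```

```text
t: 14.0
position: [0.3558, 0.1946, 0.2978]
tool_rot: [-0.553, -0.441, 0.553, -0.441]
contact_force: [0.6, 0.2, -1.0]
finger_gap: 0.0151
t 14.0 tcp [0.3558 0.1946 0.2978] tip dock [357.6194 199.2365 219.8397] xax [ 0.     -0.0004 -1.    ] yax [ 0.9747 -0.2234  0.0001] F [ 0.5936  0.1683 -0.9737] gap 0.0151
```

View pics/crop7.png

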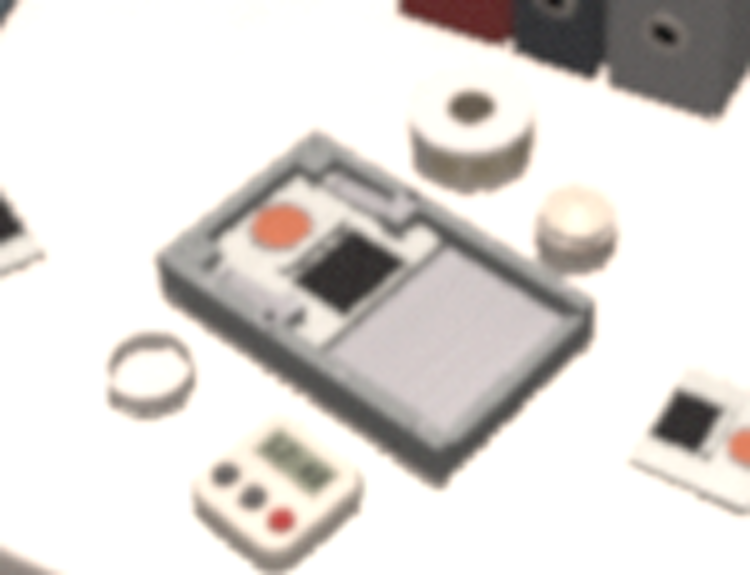

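View pics/crop8.png

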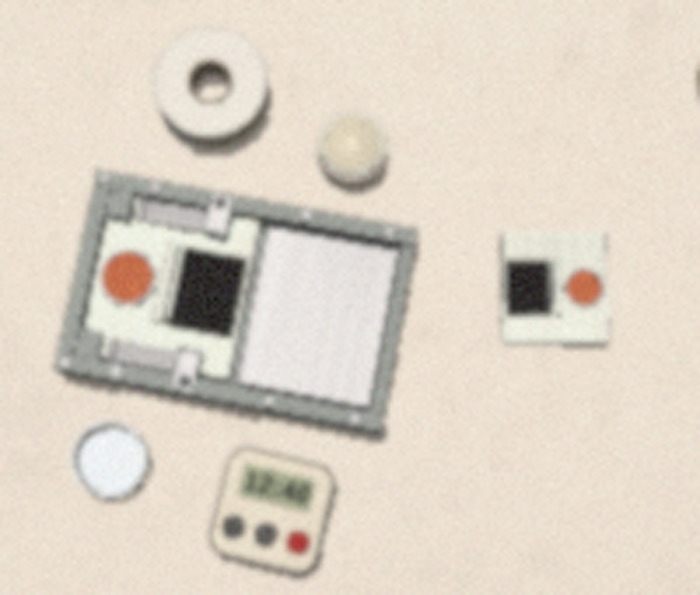

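The carrier is at the stop (pan at crop (128,278), pad at (208,292)), the leaves lie on it, the bed is up behind it and the neighbours look untouched. A numeric check of the travel comes next.

Run:
```python
from h import *
for n,pn,rn in(("top",(259,223),(237,219)),("scene",(244,229),(231,220))):
    im=cv2.imread(f"pics/{n}6.png").astype(int);g,r=im[...,1],im[...,2]
    P0=cast(n,{"top":(296.93,230.96),"scene":(267.6,242.95)}[n],.026)[0]
    c,a,_=blob(im.max(2)<60,pn);P=cast(n,c,.018)[0]
    c2,a2,_=blob((r-g>40)&(r>90),rn);Q=cast(n,c2,.019)[0]
    v=Q-P;print(n,c,P,"travel",(P-P0)@u,(P-P0)@w,"carrier x",(P-O)@u+.02,"yaw",np.degrees(np.arctan2(v[1],v[0])))
d=cv2.absdiff(cv2.imread("pics/top0.png"),cv2.imread("pics/top6.png")).max(2)
m=cv2.morphologyEx((d>50).astype(np.uint8),cv2.MORPH_OPEN,np.ones((3,3)))
print(cv2.connectedComponentsWithStats(m)[2][1:])
```

```text
top [258.9621 223.105 ] [ 0.4779 -0.1785  0.018 ] travel 0.07966185695074524 -0.0021270933789380754 carrier x 0.041587353505380814 yaw 77.32909564144853
scene [244.3355 228.9806] [ 0.4768 -0.1793  0.018 ] travel 0.07968066788431868 -0.0017598365001843148 carrier x 0.04057278838270106 yaw 77.15461689338603
[[ 229  203   13    8   67]
 [ 253  206   15    6   56]
 [ 244  208    3    3    9]
 [ 250  212   21   24  365]
 [ 231  214   11    9   66]
 [ 287  219   22   25  437]
 [   0  220   33   97 1617]
 [ 271  220   10   14  120]
 [ 226  225    3    3    9]
 [  66  274   58   58 1881]
 [  92  395   59   25 1299]]
```

The carrier measures x = 41.6 mm (top) and 40.6 mm (scene) against a target of 41, with yaw 77.2–77.3° against the dock's 77°. Near the dock, only the carrier area changed between the first and last pictures, so no bystander moved. I'm handing in.

```bash
python3 -c "
from workcell import ctrl
print(ctrl.finish_job())"
```

```text
the job is handed in; nothing more can be done
None
```

The carrier is loaded and the job is handed in, at about 14 s of the 40 s allowed; no verdict was reported. I pressed the thumb pad down until the bed bottomed (peak 29 N). I kept about 15–20 N on it while sliding the carrier under the bridges and leaf springs to the end stop, where the forward force rose to about 26 N. Then I eased off, lifted the hand straight up and moved it away.

**Position:** the last pictures put the carrier at dock x = 41.6 mm (top view) and 40.6 mm (scene view), against 41 mm for fully home. Its yaw is within 0.4° of the dock's.

**Bed, leaves and bystanders:**
- **Bed and leaves:** the pictures show the bed up behind the tail and both leaf springs lying on the carrier. I could only judge these by eye, since their joint values can't be read.
- **Bystanders:** comparing the first and last top views showed no change at any of them.

**Disagreements:**
- **Contact height:** contact on the pad came a few millimetres lower than the expected 26 mm. I steered by force instead.
- **Sideways drift:** under load the fingertips drifted about 2–3 mm toward dock −y, and the carrier shifted about 2 mm sideways, about the size of its side play. I don't think either affected the result.

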